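# Hold the tool chest's lid at 60 degrees while the stay is fitted

### The arm

A 7-joint arm with a two-finger parallel gripper is mounted at the origin on the work surface. World frame = base frame: x ahead of the robot, y to its left, z up, the work surface at z = 0. Lengths are in m, angles in rad, forces in N, time in s.
With the tool pointing down it reaches from about 0.425 to 0.825 m from the base axis. Payload 3.6 kg.
Tool frame: the origin (TCP) lies where the fingers leave the gripper's body, on its centre line; the fingertips stand 73 mm ahead of it and the grasp point (between the pads) lies 54 mm ahead of it; z points along the fingers, y is the line along which they close (so a half turn about z gives the same grasp; the last joint's range is limited). The gripper opens to 85 mm and grips with 20 to 120 N. Pads are 22 mm wide; open, the fingers measure 114 mm over their backs; the gripper's body (76 mm by 85 mm) begins 54 mm behind the grasp point. The pads swing forward as they close: fully open they stand 13 mm farther back than shut.
Start: joints at [-1.137, 0.615, -0.013, 1.423, 0.008, 1.103, -0.04], TCP at [0.289, 0.582, 0.304] pointing down, gripper open.
Joint ranges: [-3.12, 3.12], [-0.3, 2.06], [-1.34, 1.32], [0.26, 2.42], [-1.36, 4.5], [0.01, 1.98], [-2.84, 2.84]. Speed limits (rad/s): [2.79, 2.79, 3.14, 3.14, 3.14, 3.14, 3.14].

### API

Orientations are given as a unit quaternion [x, y, z, w].
In Python, from station import arm, snapshot, camera_info, ticket gives the robot as it stands. Calls block until the motion is done:
- arm.movep(position, orientation): joint-space move of the TCP to a pose.
- arm.line_to(position, velocity=0.15, ori=None): straight line of the TCP; ori=None keeps the orientation; velocity is the mean speed in m/s.
- arm.move_j(angles): joint-space move.
- arm.move_gripper(opening, effort=None): opening from 0.0 (shut) to 1.0 (fully open); effort is the grip in N (None keeps the last); returns when the fingers have stopped.
- arm.pause(seconds).
- arm.ik(position, orientation): joint angles nearest the present ones, or None.
- snapshot(name): name is "scene" or "top"; returns the picture (400x640x3 uint8, blue, green, red); there is no depth.
- camera_info(name): a dict with "fx", "fy", "cx", "cy" (pixels), "R" (3x3) and "t" (3): a world point X has camera coordinates R X + t. Camera axes: x right, y down, z forward; pixel columns grow to the right and rows downward; lengths in m; the calibration is good to about 2 mm. A picture is of the moment at which its call begins. camera_info takes no time and is no camera call.
A pose or a line that the arm cannot do raises arm.MotionError and nothing moves.
- ticket.finish_job(): hands the job in; it is judged then, once.
Readings, each from a call of its own:
- arm.read_time(): time.
- arm.read_joint_positions(): joint angles.
- arm.read_dq(): joint speeds.
- arm.read_effort(): joint torques, N m.
- arm.read_tool_pos(): TCP position.
- arm.read_eef_rot(): TCP orientation.
- arm.read_ft_force(): force on the tool from outside, world axes, zero at the start.
- arm.read_wrist_torque(): the same for the moment, N m.
- arm.read_opening(): opening from 0.0 (shut) to 1.0 (fully open).
- arm.read_finger_force(): force on a finger pad.
Only numpy, scipy, OpenCV 4.12 (cv2) and the standard library are available. Lean on these libraries where they do the work, as an engineer would, in place of code of your own. Each camera call takes 0.05 s, during which the arm holds its last target. There are 200 camera calls.

### The job

I am about to screw the lid stay to the small wooden tool chest and need its lid held for me. Draw the slide bolt on the chest's front fully back until it clicks into its open detent, then take the lid by the wooden lift tab at its front edge, raise it to 60 degrees from closed without dropping it, and finish there, still holding the tab with the lid still at 60 degrees. Leave the tools lying around the chest where they are.

Things in the scene. Friction and masses are not known exactly. Their poses are not given: they have to be found in the camera images.
- chest: wooden tool chest: 200 mm front to back (its x), 300 wide (its y), 112 tall with its 16 mm lid, on rubber feet, heavy, does not slide. Origin on the bench under its centre, z up; its front, with bolt and lift tab, faces its own -x (towards the robot, turned up to 20 degrees). The front face of carcase and lid is the plane x = -100 mm; the lid's underside is at z = 96 mm
- lid_hinge (a point): middle of the hinge line (brass butt hinges along the rear top edge), at chest x +103, y 0, z 98 mm; the line runs along the chest's y. It does not move as the lid opens
- lid (a joint): opening angle of the lid in rad: 0 shut, 1.047 is 60 degrees; the front edge rises and swings back away from the robot (turns about the chest's +y). The lid (about 0.45 to 0.9 kg) falls shut from anywhere below 90 degrees when it is let go, and cannot be raised while the bolt is shot; stop at 1.9
- tab_grip (a point): place to pinch on the lift tab: on its mid-thickness, 24 mm out from the lid's front edge, 12 mm short of the tab's outer end, midway across; with the lid shut at chest x -124, y 0, z 104 mm. It moves with the lid on a circle of 227 mm radius about lid_hinge (1.5 degrees above the hinge's level when shut)
- lid_tab (a point): wooden lift tab: dark block standing out of the middle of the lid's front edge, 36 mm out, 34 wide (chest's y), 14 thick; origin where its middle meets the edge. Pinched from above on its sides (fingers closing along the chest's y) it can turn between the fingers as the lid rises; at 60 degrees fingers pointing down meet the lid's edge 20 mm below the grip point: grip it with the tips
- bolt_knob (a point): middle of the thumb knob of the brass slide bolt on the chest's front; bolt shot: chest x -127, y -104, z 80 mm; drawn: 24 mm further to chest -y (away from the tab). A round stem along x, 10 mm thick, head 13, from 12 to 34 mm in front of the face, free above and below. Guides and keeper beside it stand at most 18 mm out from the face; the keeper is 44 to 58 mm from the knob towards the tab
- bolt (a joint): how far the bolt is drawn in m: 0 shot through the keeper on the lid, 0.024 fully drawn. A ball-and-spring detent holds it at either end: it resists with up to about 6 N over the first half, then jumps by itself the rest of the way and stays
- caliper: digital caliper lying flat on the bench in front of the chest, 230 mm long, 12 mm thick, jaws at its -x end; origin on the bench under its middle, x along its beam. A bystander
- stay: slotted brass lid stay, 135 x 26 x 6 mm, lying beside the chest at its -y end, ready to be screwed on; origin under its middle, x along it. A bystander
- driver: screwdriver, 190 mm long, 30 mm thick at most, wooden handle to its -x; lies beside the lid stay; origin on the bench under its middle. A bystander
- screwjar: small closed glass jar, 44 mm across, 55 mm tall, standing off the chest's front right corner (-x, -y); origin at the centre of its underside. A bystander
- square: carpenter's try square lying beside the chest at its +y end: wooden stock 20 x 115 x 18 mm along its y, steel blade 155 mm along its +x; origin under the stock's middle. A bystander
- plane: steel block plane 165 x 52 mm, 55 mm tall, standing on the bench to the left or right of the chest, well away from it; origin at the centre of its sole. A bystander
- mallet: wooden mallet lying on the bench, on the other side from the plane: handle along its -x, head 62 x 120 x 85 mm centred 125 mm along its +x from the origin (on the bench). A bystander
- glue: white glue bottle, 56 mm across, 160 mm tall, standing off the chest's front left corner (-x, +y); origin at the centre of its underside. A bystander

How it is judged:
By the outcome, as a careful person would: the job done as asked, in the order asked, and still so for the second after the job is handed in, while the arm keeps its last pose, push and grip.
It also fails if it takes over 48 s, if anything falls off the work surface, if the arm or the gripper's body presses on something with over 40 N, if the wrist force passes 120 N, or if a joint passes its speed limit or range.

## Working session

There is one attempt and no reset: what is moved stays moved. The work goes in short steps, each a Python script; the robot and the scene stay as the last script left them, time stands still between calls to the robot, and variables do not carry over. Pictures are saved under pics/ and viewed, at most 10 in all, crops included, and the job is handed in when it is done.

```bash
mkdir -p pics; ls; python3 - <<'E'
from station import arm, snapshot, camera_info
import cv2
for n in("scene","top"):
    cv2.imwrite(f"pics/{n}0.png",snapshot(n)); print(n,camera_info(n))
print(arm.read_time(),arm.read_eef_rot(),arm.read_tool_pos())
E
```

```text
pics
scene {'fx': 492.6603781591776, 'fy': 492.6603781591776, 'cx': 312.0291839289387, 'cy': 201.82349400938142, 'R': array([[ 0.71447421,  0.69953915,  0.01309877],
       [ 0.54421373, -0.54387163, -0.63877622],
       [-0.43972492,  0.46351766, -0.76928107]]), 't': array([-0.40802429, -0.26356556,  1.9377553 ])}
top {'fx': 385.19368465250415, 'fy': 385.19368465250415, 'cx': 318.60439191426286, 'cy': 197.2122951964199, 'R': array([[-0.02415282, -0.99967887,  0.00766812],
       [-0.9897142 ,  0.02282878, -0.14122555],
       [ 0.14100515, -0.01100024, -0.98994775]]), 't': array([-0.01086055,  0.57338166,  1.20489112])}
0.1 [ 2.28341587e-01  9.73580367e-01 -1.15176517e-03 -2.47476198e-04] [0.28880987 0.58172345 0.30285032]
```

View pics/scene0.png

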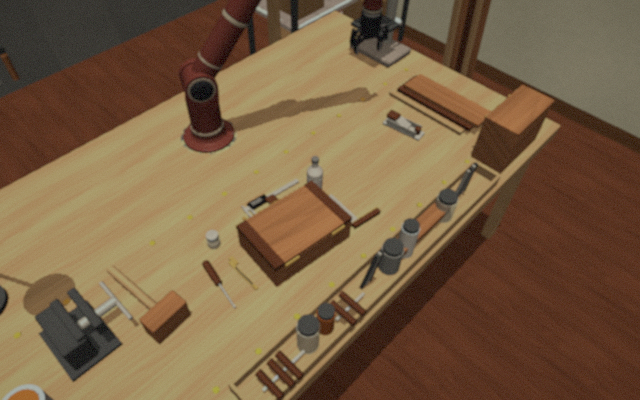

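View pics/top0.png

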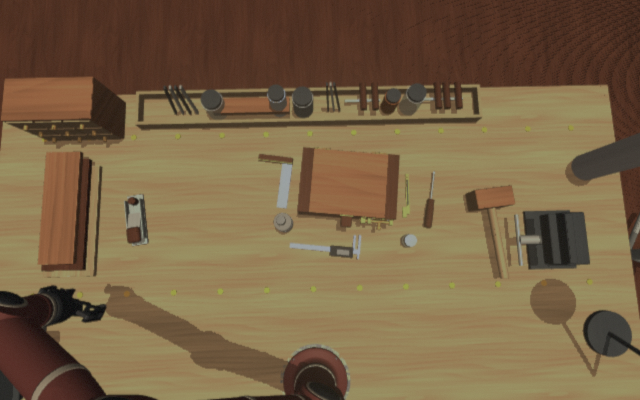

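Both views show the chest at about (349,183) in top, with the tab near (346,222) and the brass bolt near (378,222). The caliper lies in front and the jar is at (410,241). Next I'll zoom in.

```bash
python3 - <<'E'
import cv2
a=cv2.imread("pics/top0.png")[140:260,270:430]
cv2.imwrite("pics/topc.png",cv2.resize(a,None,fx=5,fy=5,interpolation=cv2.INTER_CUBIC))
a=cv2.imread("pics/scene0.png")[150:290,200:390]
cv2.imwrite("pics/scenec.png",cv2.resize(a,None,fx=4,fy=4,interpolation=cv2.INTER_CUBIC))
E
```

```text
(no output)
```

View pics/topc.png

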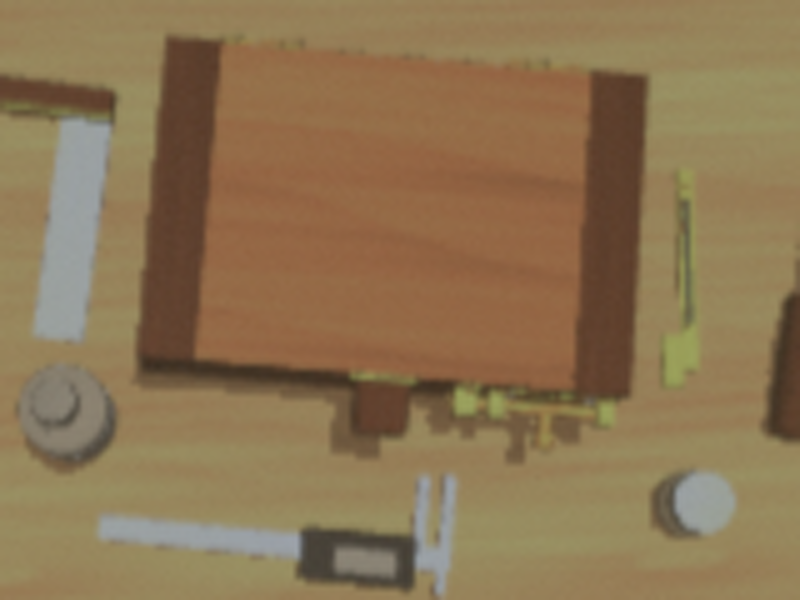

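View pics/scenec.png

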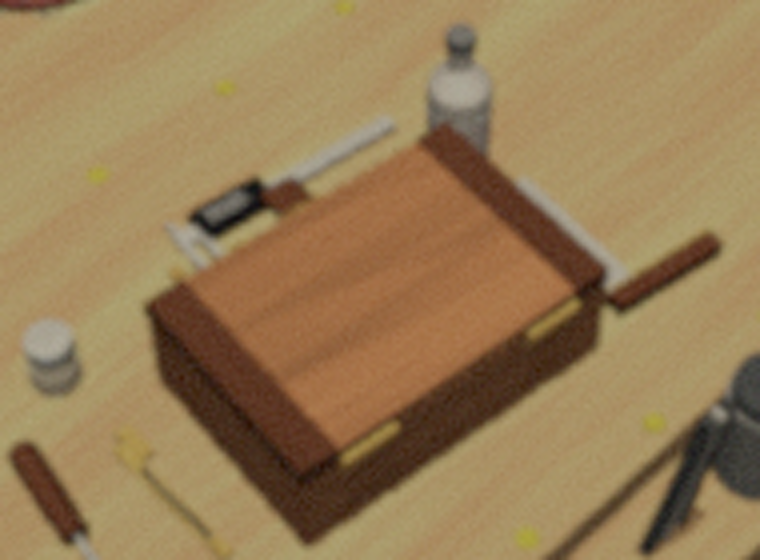

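The top crop shows lid corners at (167,37), (648,75), (630,398) and (140,360), the tab at (381,405) and the knob stem at (545,430). The scene crop shows lid corners at FL (441,127), FR (152,308), RR (303,475) and RL (605,272). I'll cast these onto z=0.112.

```bash
cat > h.py <<'E'
import numpy as np
from station import camera_info
from scipy.spatial.transform import Rotation as Rn
def ray(n,p,z):
    c=camera_info(n); d=c["R"].T@np.array([(p[0]-c["cx"])/c["fx"],(p[1]-c["cy"])/c["fy"],1]); o=-c["R"].T@c["t"]
    return o+d*(z-o[2])/d[2]
def tp(p): return (p[0]+.5)/5-.5+270,(p[1]+.5)/5-.5+140
def sp(p): return (p[0]+.5)/4-.5+200,(p[1]+.5)/4-.5+150
E
python3 - <<'E'
from h import *
# FL FR RR RL
M=np.array([[-.1,.15],[-.1,-.15],[.1,-.15],[.1,.15]])
T=[(140,360),(630,398),(648,75),(167,37)]; S=[(441,127),(152,308),(303,475),(605,272)]
W={k:np.array([ray(n,f(p),.112)[:2] for p in P]) for k,n,f,P in(("t","top",tp,T),("s","scene",sp,S))}
for k in("t","s","b"):
    w=W[k] if k in W else (W["t"]+W["s"])/2
    c=w.mean(0); A=M.T@(w-c); th=np.arctan2(A[0,1]-A[1,0],A[0,0]+A[1,1])
    R=np.array([[np.cos(th),-np.sin(th)],[np.sin(th),np.cos(th)]])
    print(k,c,np.degrees(th),((w-c)@R-M).round(4).tolist())
    inv=lambda p,c=c,R=R:(p[:2]-c)@R
    print("knob",inv(ray("top",tp((545,432)),.08)),"tab",inv(ray("top",tp((381,407)),.111)))
    for nm,p,z in(("jar",(703,503),.055),("jawtips",(424,478),.01),("jaw2",(449,478),.01),("glue",(68,412),.1),("calbody",(355,555),.012),("jawfar",(440,592),.01)): print(nm,inv(ray("top",tp(p),z)).round(3))
E
```

```text
t [ 0.60557118 -0.11739336] -5.879682744096623 [[-0.0011, -0.0011], [-0.0006, 0.0013], [0.0008, 0.0002], [0.0009, -0.0005]]
knob [-0.12269119 -0.10353032] tab [-0.11791037  0.00122866]
jar [-0.158 -0.209]
jawtips [-0.153 -0.037]
jaw2 [-0.152 -0.054]
glue [-0.135  0.191]
calbody [-0.207  0.004]
jawfar [-0.226 -0.052]
s [ 0.61001865 -0.12039418] -5.568698073292294 [[0.0007, -0.0042], [0.0035, 0.0043], [-0.0034, 0.0027], [-0.0008, -0.0028]]
knob [-0.127969   -0.10030778] tab [-0.12261964  0.00442371]
jar [-0.163 -0.206]
jawtips [-0.158 -0.034]
jaw2 [-0.157 -0.05 ]
glue [-0.139  0.194]
calbody [-0.211  0.008]
jawfar [-0.231 -0.049]
b [ 0.60779491 -0.11889377] -5.725896584020897 [[-0.0002, -0.0026], [0.0014, 0.0028], [-0.0013, 0.0015], [0.0001, -0.0017]]
knob [-0.12533097 -0.10192956] tab [-0.12026898  0.0028162 ]
jar [-0.16  -0.208]
jawtips [-0.156 -0.036]
jaw2 [-0.155 -0.052]
glue [-0.137  0.192]
calbody [-0.209  0.006]
jawfar [-0.229 -0.051]
```

```bash
cat >> h.py <<'E'
C=np.array([.6065,-.1180,0]); TH=np.radians(-5.8); RC=Rn.from_euler("z",TH)
def w(x,y,z): return RC.apply([x,y,z])+C
def q(tilt=0,flip=False):  # tool down, y along chest y; tilt with the lid (rad)
    m=np.array([[1,0,0],[0,-1,0],[0,0,-1.]]).T
    if flip: m=m@np.diag([-1,-1,1])
    return (RC*Rn.from_euler("y",tilt)*Rn.from_matrix(m)).as_quat()
def tcp(g,tilt=0,flip=False): # TCP for grasp point at chest coords g
    Q=q(tilt,flip); return w(*g)-.054*Rn.from_quat(Q).as_matrix()[:,2],Q
def arc(a,r=.227,dz=.005):
    b=a+np.radians(1.5); return np.array([.103-r*np.cos(b),0,.098+r*np.sin(b)+dz])
E
python3 - <<'E'
from h import *
from station import arm
for fl in(0,1):
    for g,t in(((-.133,-.104,.2),0),((-.133,-.104,.08),0),(arc(0),0),(arc(1.047),0),(arc(1.047),.35)):
        j=arm.ik(*tcp(g,t,fl)); print(fl,t,None if j is None else np.round(j,2))
E
```

```text
0 0 [-0.28  0.68  1.09  1.91 -0.72  1.   -0.53]
0 0 [ 0.14  0.67  0.36  2.01 -0.45  0.54 -0.85]
0 0 [-0.2   0.65  0.56  2.03 -0.58  0.63 -0.92]
0 0 [-0.29  0.61  0.81  1.48 -0.45  1.24 -1.11]
0 0.35 [-0.21  0.81  0.83  1.18 -0.42  1.7  -1.12]
1 0 [ 0.24  0.46  0.21  1.9  -0.13  0.79  1.98]
1 0 [ 0.41  0.65 -0.04  2.    0.05  0.5   1.79]
1 0 [ 0.19  0.58 -0.04  2.02  0.04  0.54  1.6 ]
1 0 [ 0.04  0.52  0.2   1.46 -0.11  1.17  1.72]
1 0.35 [ 0.11  0.7   0.08  1.16 -0.03  1.63  1.66]
```

```bash
python3 - <<'E'
from h import *
from station import arm,snapshot
import cv2
p,Q=tcp((-.133,-.104,.24),0,1)
arm.movep(p,Q); arm.move_gripper(.5,25)
print(arm.read_joint_positions(),arm.read_time(),arm.read_ft_force())
arm.line_to(tcp((-.133,-.104,.08),0,1)[0],.12)
print(arm.read_ft_force(),arm.read_tool_pos()-tcp((-.133,-.104,.08),0,1)[0],arm.read_time())
im=[cv2.resize(snapshot(n)[a:a+130,b:b+160],None,fx=2.5,fy=4) if 0 else cv2.resize(snapshot(n)[a:a+130,b:b+130],None,fx=3,fy=3) for n,a,b in(("top",150,310),("scene",130,190))]
cv2.imwrite("pics/k.png",np.hstack(im))
E
```

```text
[ 0.16839245  0.41849708  0.30043055  1.84819621 -0.154443    0.89749019
  2.01061503] 3.4417 [-0.06864652  0.08659718 -0.35558174]
[ 0.07603533 -0.71850263  0.19015838] [ 0.00034871 -0.00017152  0.00057651] 4.925
```

View pics/k.png

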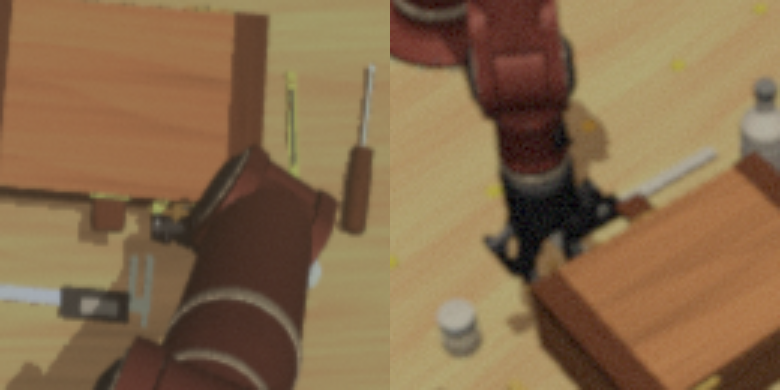

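The gripper straddles the knob with nothing pressed: the fingers are at about (170,225) in the top half, clear of the chest and the jar. I'll pinch the knob and draw it.

```bash
python3 - <<'E'
from h import *
from station import arm,snapshot
import cv2
arm.move_gripper(0,25)
print("op",arm.read_opening(),arm.read_finger_force(),arm.read_ft_force().round(1))
for d in(.004,.008,.012,.016,.020,.024,.026):
    arm.line_to(tcp((-.133,-.104-d,.08),0,1)[0],.04)
    print(d,RC.inv().apply(arm.read_ft_force()).round(1),round(arm.read_opening(),3))
arm.move_gripper(.5); print(arm.read_ft_force().round(1))
arm.line_to(tcp((-.133,-.13,.2),0,1)[0],.2)
arm.movep(*tcp((-.2,.05,.22),0,1))
print(arm.read_time())
im=[cv2.resize(snapshot(n)[a:a+130,b:b+130],None,fx=3,fy=3) for n,a,b in(("top",150,310),("scene",130,190))]
cv2.imwrite("pics/k2.png",np.hstack(im))
E
```

```text
op 0.13624165425287607 24.325110018253326 [0.7 1.7 3.8]
0.004 [-0.7  8.4  6.4] 0.134
0.008 [0.1 4.8 5.8] 0.133
0.012 [-0.7  2.6  5. ] 0.137
0.016 [-1.2 -1.2  3.5] 0.137
0.02 [-1.7 -6.2  3. ] 0.134
0.024 [-1.7 -0.2  6.3] 0.139
0.026 [-1.5  3.8  7.7] 0.134
[-0.9  0.4 -0.4]
9.1083
```

View pics/k2.png

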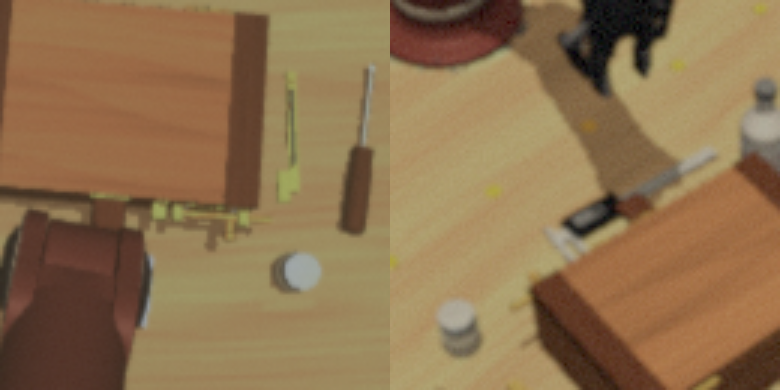

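The bolt is drawn: the knob moved from about (207,230) to (232,230) in the top half, about 24 mm, and the force profile shows the detent jump. Next I'll grip the tab and start the lift.

```bash
python3 - <<'E'
from h import *
from station import arm,snapshot
g=arc(0)
arm.move_gripper(.65)
arm.movep(*tcp(g+[0,.001,.10],0,1))
arm.line_to(tcp(g+[0,.001,0],0,1)[0],.12)
print(arm.read_ft_force().round(1))
arm.move_gripper(0,50)
print("op",arm.read_opening(),arm.read_finger_force(),RC.inv().apply(arm.read_ft_force()).round(1))
for a in np.radians([2,5,9]):
    p,Q=tcp(arc(a)+[0,.001,0],.3*a/1.047,1)
    arm.line_to(p,.06,Q)
    print(np.degrees(a).round(),RC.inv().apply(arm.read_ft_force()).round(1),arm.read_opening().__round__(3),arm.read_time())
E
```

```text
[0.4 0.4 0.9]
op 0.38433899672880534 49.84122812747955 [-1.  -0.5  6.2]
2.0 [ 2.7 -1.9 -5. ] 0.387 11.525
5.0 [ 4.2 -2.4 -5. ] 0.39 11.875
9.0 [ 5.1 -2.2 -5.7] 0.387 12.2917
```

Forces match the lid weight and the grip is firm, so I'll continue to 60 degrees.

```bash
python3 - <<'E'
from h import *
from station import arm,snapshot
import cv2
for a in np.radians([14,20,26,32,38,44,50,55,60]):
    p,Q=tcp(arc(a)+[0,.001,0],.3*a/1.0472,1)
    arm.line_to(p,.06,Q)
    f=RC.inv().apply(arm.read_ft_force()); print(np.degrees(a).round(),f.round(1),round(arm.read_opening(),3),round(arm.read_finger_force()),round(arm.read_time(),1))
    if np.linalg.norm(f)>35: break
s=[snapshot(n) for n in("top","scene")]
for n,x in zip("ts",s): cv2.imwrite(f"pics/{n}60.png",x)
cv2.imwrite("pics/l.png",np.hstack([cv2.resize(x[a:a+150,b:b+130],None,fx=3,fy=3) for x,a,b in((s[0],120,280),(s[1],110,220))]))
E
```

```text
14.0 [ 6.3 -2.3 -6.3] 0.386 50 12.8
20.0 [ 6.7 -1.7 -6.9] 0.384 50 13.3
26.0 [ 7.2 -2.2 -8. ] 0.383 50 13.9
32.0 [ 7.  -2.7 -8.3] 0.385 50 14.4
38.0 [ 5.5 -1.5 -8.8] 0.388 51 15.0
44.0 [  5.1  -2.4 -10.8] 0.381 50 15.6
50.0 [  5.9  -3.4 -11.4] 0.386 51 16.1
55.0 [  3.6  -4.  -13. ] 0.382 51 16.6
60.0 [  2.7  -3.3 -12.1] 0.383 51 17.1
```

View pics/l.png

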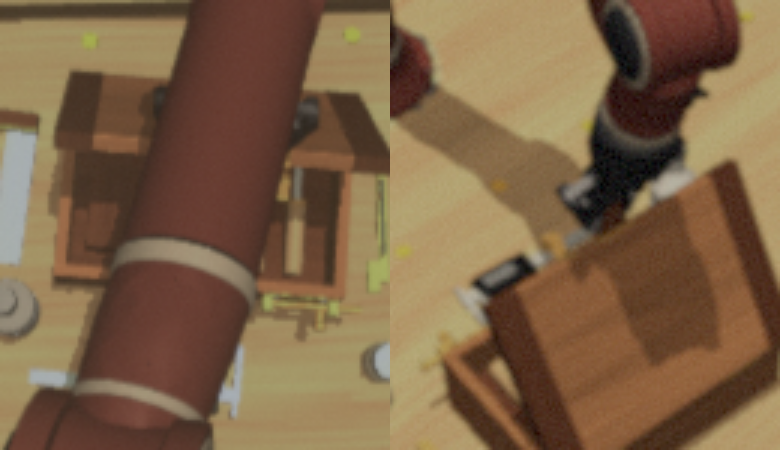

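The lid is up and the tab is still held at the top. I'll check the angle from front-edge corners in the top half (upper (60,131), lower (55,150)) and the lid's +y front corner in the scene half at (735,162).

```bash
python3 - <<'E'
from h import *
import cv2
def pr(n,X):
    c=camera_info(n); v=c["R"]@X+c["t"]; return np.array([v[0]/v[2]*c["fx"]+c["cx"],v[1]/v[2]*c["fy"]+c["cy"]])
H=np.array([.103,0,.098])
for a in(54,57,60,63,66):
    r=Rn.from_euler("y",a,degrees=True); L=lambda x,y,z:w(*(H+r.apply(np.array([x,y,z])-H)))
    off=lambda n,X:((pr(n,X)-((280,120) if n=="top" else (220,110)))*3+((0,0) if n=="top" else (390,0))).round()
    print(a,"top up/lo L",off("top",L(-.1,.15,.112)),off("top",L(-.1,.15,.096)),"lo R",off("top",L(-.1,-.15,.096)),"scene L,R up",off("scene",L(-.1,.15,.112)),off("scene",L(-.1,-.15,.112)),"R lo",off("scene",L(-.1,-.15,.096)))
s=cv2.imread("pics/s60.png")[110:260,220:360]; t=cv2.imread("pics/t60.png")[150:190,285:425]
cv2.imwrite("pics/m.png",np.vstack([cv2.resize(s[:80],None,fx=5,fy=5,interpolation=2),cv2.resize(t,None,fx=5,fy=5,interpolation=2)]))
E
```

```text
54 top up/lo L [ 53. 148.] [ 53. 164.] lo R [388. 190.] scene L,R up [725. 157.] [477. 306.] R lo [470. 304.]
57 top up/lo L [ 54. 136.] [ 53. 153.] lo R [390. 179.] scene L,R up [731. 158.] [483. 308.] R lo [475. 305.]
60 top up/lo L [ 55. 124.] [ 54. 142.] lo R [392. 168.] scene L,R up [738. 160.] [488. 311.] R lo [480. 308.]
63 top up/lo L [ 55. 112.] [ 54. 130.] lo R [394. 156.] scene L,R up [744. 163.] [494. 315.] R lo [486. 310.]
66 top up/lo L [ 56. 100.] [ 55. 118.] lo R [396. 145.] scene L,R up [751. 166.] [500. 319.] R lo [491. 313.]
```

View pics/m.png

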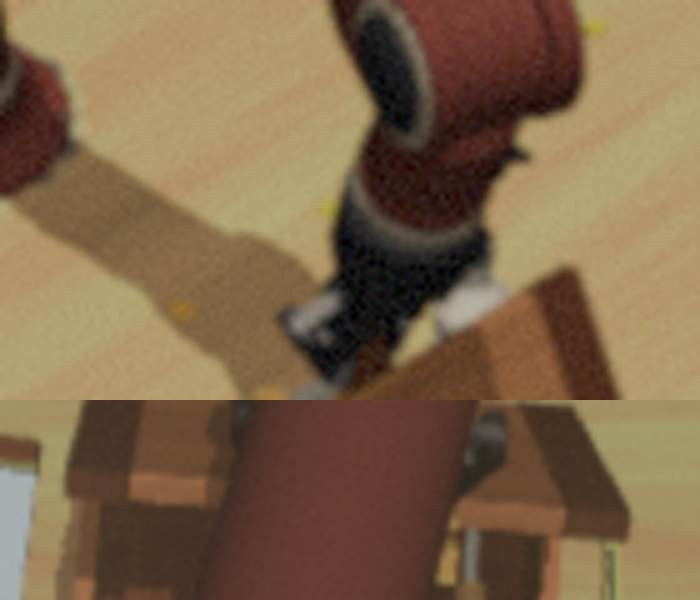

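Vision puts the lid at about 58.5–59°, and the tool's tilt accounts for a few tenths of the shortfall. I'll raise it by 1° and re-measure.

```bash
python3 - <<'E'
from h import *
from station import arm,snapshot
import cv2
p0,_=tcp(arc(np.radians(60))+[0,.001,0],.3,1); print("err",RC.inv().apply(arm.read_tool_pos()-p0))
p,Q=tcp(arc(np.radians(61))+[0,.001,0],.3,1)
arm.line_to(p,.03,Q); arm.pause(.5)
print(RC.inv().apply(arm.read_ft_force()).round(1),arm.read_opening(),arm.read_time(),RC.inv().apply(arm.read_tool_pos()-p))
s,t=snapshot("scene"),snapshot("top")
cv2.imwrite("pics/m2.png",np.vstack([cv2.resize(s[110:190,220:360],None,fx=5,fy=5,interpolation=2),cv2.resize(t[150:190,285:425],None,fx=5,fy=5,interpolation=2)]))
E
```

```text
err [-0.00062167 -0.00079466 -0.00178371]
[  3.8  -4.2 -12.6] 0.3849122252001721 17.9833 [-0.00078284 -0.00082525 -0.00179909]
```

View pics/m2.png

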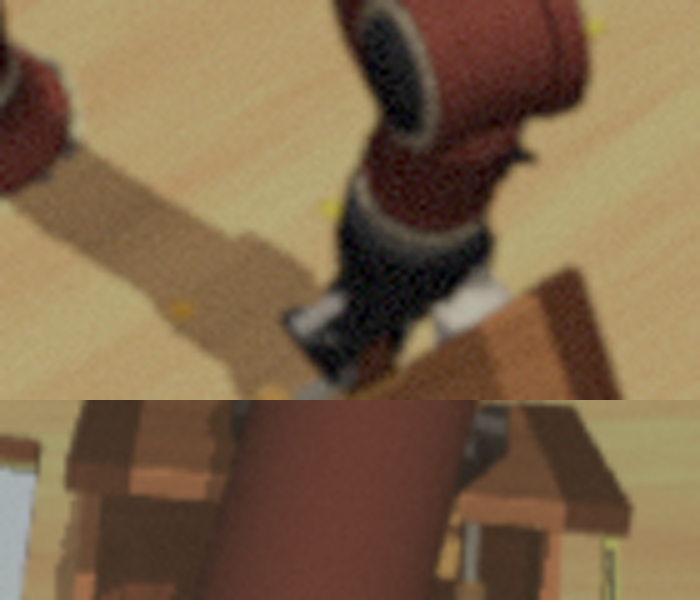

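The lower edge corners are now at about (68,491) and (630,533). That gives 59.5–60° by vision, and the arm kinematics with sag give about 60.3°. The grip is holding, so I'll hand it in.

```bash
python3 - <<'E'
from station import arm,ticket
print(arm.read_finger_force(),abs(arm.read_dq()).max()); print(ticket.finish_job())
E
```

```text
50.8299994468689 0.0015391990248337032
the job is handed in; nothing more can be done
None
```

The bolt is drawn into its open detent, and the arm is holding the lid by its tab at about 60° (59.5–60.3° measured); I didn't touch the tools, and the job is handed in.

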